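# Find the high spot of a plywood band wheel with a plunger gauge

### The job

Push the dial gauge along its rail by its yellow post until its plunger is pressed about half way in by the rim of the wheel, without ramming it to the end of its travel. Then turn the wheel by its wooden handle through at least one full turn while watching the gauge, and leave the wheel standing with the highest spot of its rim under the plunger, the gauge still pressed on it. Let go of everything and leave the things lying around alone.

Things in the scene. Friction and masses are not known exactly. Their poses are not given: they have to be found in the camera images.
- board: Plywood truing board, 220 x 440 x 18 mm, fixed on the bench; origin at the centre of its underside. Its y axis is the rail's direction: the gauge stands at +y on the rail, the wheel at -y. The wheel's axle stands about 100 mm from the origin along -y.
- axle (a point): Point on the vertical axle of the wheel, 78 mm above the bench. The wheel: a plywood pulley, two round wooden flanges 188 mm across (top at 76 mm); a steel hub of 20 mm radius rises to 88 mm. Between the flanges, hidden from above, lies the rim on which the plunger runs.
- spindle (a joint): Turn of the wheel in rad, 0 at the start, growing anticlockwise seen from above. It can be turned more than two turns either way. Dry friction about 0.15 N m; it stays where it is left. The rim is not round: radius 84 mm over most of the way, with a few smooth bulges each some 60 degrees wide, one of them the highest; none stands over 7 mm proud. Where they lie is unknown and differs every time.
- handle_mid (a point): Grip point of the wheel's upright dark-wood handle: a round sleeve 22 mm across and 48 mm tall that spins freely on its pin, 58 mm from the axle. The point lies on its axis, 112 mm above the bench, 15 mm below its top end.
- gauge (a joint): Travel of the gauge carriage along its rail in m towards the wheel, 0 at the far end of the rail. Dry friction about 8 N: it stays where it is left.
- grip_post (a point): Grip point of the yellow upright post on the gauge carriage: 16 mm wide across the rail, 20 mm along the rail, its top 16 mm above this point, the carriage top 46 mm below it. This point is 90 mm above the bench, 65 mm behind the middle of the dial (dial 62 mm across, face up, 69 mm above the bench).
- plunger (a joint): How far the sprung plunger is pushed in, in m: 0 free, 0.016 at the end of its travel. It lies along the rail and points at the axle. Spring: 1 N at 0, 3 N half way, 5 N at the end; beyond that it is rammed and the force shoots up.
- needle (a joint): Red needle on the white dial, in rad clockwise seen from above: 0 free, 0.2945 rad more for every mm the plunger is pushed in; at half travel (2.36 rad) it points at the green mark, straight to the yellow post; at the end (4.71 rad) at the red mark.
- tip (a point): Foremost point of the brass ball, 10 mm across, at the plunger's end, 55 mm above the bench. With the plunger on the rim, its distance from the axle is the rim's radius there.
- anvil: The brass ball at the plunger's end; origin at its centre, 5 mm behind its foremost point.
- scale: Steel knife-handle plate, 22 x 90 x 6 mm, lying on the board beside the rail; origin in the centre of its underside. Not to be disturbed.
- tin: Small round copper tin, 44 mm across, 24 mm tall, on the board beside the rail; origin in the centre of its underside. Not to be disturbed.
- file: File with a yellow handle, about 250 mm long along its x axis, lying on the bench; origin near its middle. Not to be disturbed.
- spray: Blue spray can with a red cap, 56 mm across, 170 mm tall, standing on the bench; origin in the centre of its foot. Not to be disturbed.

How it is judged:
On the way, in this order (a step that is already met when the one before it is completed fails the run):
1. the plunger is pressed about half way in (5 to 11 mm of its 16 mm) by the rim (value of joint plunger between 0.005 and 0.011 m and contact force between anvil and anything else above 0.5 N), for 0.2 s.
2. the wheel has been turned a full turn (at least 6.2 rad) either way from its start, the plunger on its rim ((value of joint spindle above 6.2 rad or value of joint spindle below -6.2 rad) and contact force between anvil and anything else above 0.3 N), for 0.1 s.
At the end, for the whole second after the job is handed in: the wheel stands still with the top of its higher bulge under the plunger (the rim is over 88.5 mm in radius there, within about 1.5 mm of its highest; the lower bulge does not reach that), the plunger is pressed on the rim and sits between 1 and 15.5 mm of its travel, nothing is held (horizontal distance between tip and axle above 0.0885 m and contact force between anvil and anything else above 0.5 N and value of joint plunger between 0.001 and 0.0155 m and velocity of joint spindle between -0.05 and 0.05 rad/s); the robot touches nothing.
It fails at once if the plunger is rammed: over 9 N on its tip (contact force between anvil and anything else above 9 N).
It fails at once if the knife plate, tin, file or spray can is moved over 30 mm (distance of any of scale, tin, file, spray from where it was at the start of the episode above 0.03 m).
It also fails if it takes over 72 s, if anything falls off the work surface, if the arm or the gripper's body presses on something with over 40 N, if the wrist force passes 120 N, or if a joint passes its speed limit or range.

### The arm

A 7-joint arm with a two-finger parallel gripper is mounted at the origin on the work surface. World frame = base frame: x ahead of the robot, y to its left, z up, the work surface at z = 0. Lengths are in m, angles in rad, forces in N, time in s.
With the tool pointing down it reaches from about 0.4 to 0.85 m from the base axis. Payload 4.5 kg.
Tool frame: the origin (TCP) lies on the mounting face of the last link; the fingertips stand 173 mm ahead of it and the grasp point (between the pads) lies 155 mm ahead of it; z points along the fingers, y is the line along which they close (so a half turn about z gives the same grasp; the last joint's range is limited). The gripper opens to 85 mm and grips with 20 to 120 N. Pads are 22 mm wide; open, the fingers measure 114 mm over their backs; the gripper's body (76 mm by 85 mm) begins 54 mm behind the grasp point. The pads swing forward as they close: fully open they stand 13 mm farther back than shut.
Start: joints at [1.226, 0.689, -0.195, 1.565, 0.157, 0.902, -0.215], TCP at [0.231, -0.581, 0.405] pointing down, gripper open.
Joint ranges: [-3.01, 3.01], [-0.46, 2.08], [-1.47, 1.51], [0.13, 2.56], [-1, 4.14], [0.04, 2.09], [-2.66, 2.66]. Speed limits (rad/s): [2.57, 2.57, 3.14, 3.14, 3.14, 3.14, 3.14].

### API

Orientations are given as a unit quaternion [w, x, y, z].
In Python, from plant import robot gives the robot as it stands.
- The arm moves only by the shell command python3 -m handwheel 'ROWS' [FORCE]. ROWS is JSON, a list that holds one entry, the list of rows, each a list of 5 numbers: the finger opening in mm, from 0 to 85.4, then the shift along the tool's x, y, z in units of 50 mm (1.0 is 50 mm), then the turn about the tool's z in degrees. A call has 1 to 20 rows; each row is the pose to reach, as a shift and turn from the pose commanded when the call began, along the tool's axes at that moment; what a row does not reach only later rows make up. A row lasts 1/8 s, in which the tool goes at most 62.5 mm and 10.7 degrees, less where a joint would pass 70% of its speed; a pose out of reach is approached as far as the arm can. A call with a gripper value outside its range is refused whole. The fingers move at their own pace and stop on an object; FORCE is the grip in N (left out, the last holds). Time passes only in rows, so rows that repeat a pose let the fingers close. It gives the time, the measured TCP pose, the force, the opening and the grip force at its end, in the units of the state.
- robot.sense(): the state, without advancing time (a new reading comes with each control period).
- robot.grab_frame(name): name is "side" or "top"; returns the picture (400x640x3 uint8, red, green, blue); there is no depth.
- robot.camera_info(name): a dict with "camera_matrix" (3x3 intrinsics, pixels), "eye" and "rotation" of the camera in the world. Camera axes: x right, y down, z forward; pixel columns grow to the right and rows downward; lengths in m; the calibration is good to about 2 mm. A picture is of the moment at which its call begins. camera_info takes no time and is no camera call.
- robot.hand_in(): hands the job in; it is judged then, once.
The state is a dict: "t": time; "joint_pos": joint angles; "joint_vel": joint speeds; "effort": joint torques, N m; "tool_pos": TCP position; "orientation": TCP orientation; "contact_force": force on the tool from outside, world axes, zero at the start; "torque": the same for the moment, N m; "width": opening from 0.0 (shut) to 1.0 (fully open); "gripper_force": force on a finger pad.
Only numpy, scipy, OpenCV 4.12 (cv2) and the standard library are available. Lean on these libraries where they do the work, as an engineer would, in place of code of your own. Each camera call takes 0.05 s, during which the arm holds its last target. There are 200 camera calls.

## Working session

There is one attempt and no reset: what is moved stays moved. The work goes in short steps, Python scripts to look and compute and a shell command to move; the robot and the scene stay as the last step left them, time stands still between calls to the robot, and variables do not carry over. Pictures are saved under pics/ and viewed, at most 10 in all, crops included, and the job is handed in when it is done.

```bash
ls; mkdir -p pics; python3 - <<'E'
from plant import robot
import cv2,numpy as np
s=robot.sense();print({k:np.round(s[k],3).tolist() for k in s})
for n in("side","top"):
    im=robot.grab_frame(n);cv2.imwrite(f"pics/{n}0.png",im[:,:,::-1])
    c=robot.camera_info(n);print(n,{k:np.round(c[k],4).tolist() for k in c})
E
```

```text
pics
{'t': 0.0, 'joint_pos': [1.226, 0.69, -0.195, 1.566, 0.157, 0.903, -0.215], 'joint_vel': [0.001, 0.0, -0.001, -0.001, 0.001, -0.001, 0.001], 'effort': [0.0, -53.96, -1.266, -15.854, 0.009, 0.01, -0.0], 'tool_pos': [0.231, -0.58, 0.404], 'orientation': [-0.001, 0.982, 0.188, -0.0], 'contact_force': [0.397, -0.441, 0.274], 'torque': [0.023, -0.018, 0.01], 'gripper_force': 0.0, 'width': 0.997}
side {'camera_matrix': [[458.465, 0.0, 329.7725], [0.0, 458.465, 200.2644], [0.0, 0.0, 1.0]], 'eye': [0.4829, 1.1016, 0.7215], 'rotation': [0.0222, -0.0175, 0.8683, -0.4952]}
top {'camera_matrix': [[418.5048, 0.0, 318.2051], [0.0, 418.5048, 203.3345], [0.0, 0.0, 1.0]], 'eye': [0.3998, -0.0038, 1.2952], 'rotation': [-0.0404, 0.7134, -0.6986, 0.0369]}
```

View pics/top0.png

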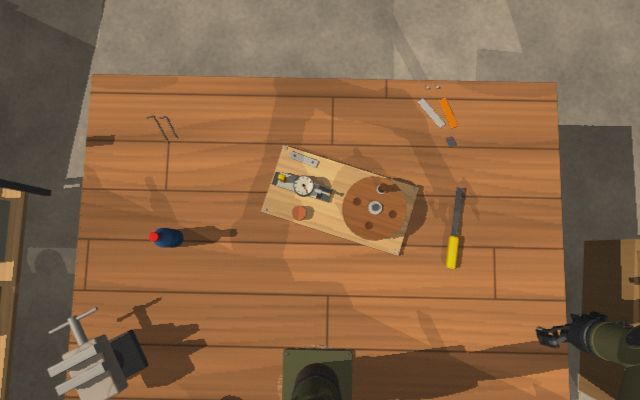

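View pics/side0.png

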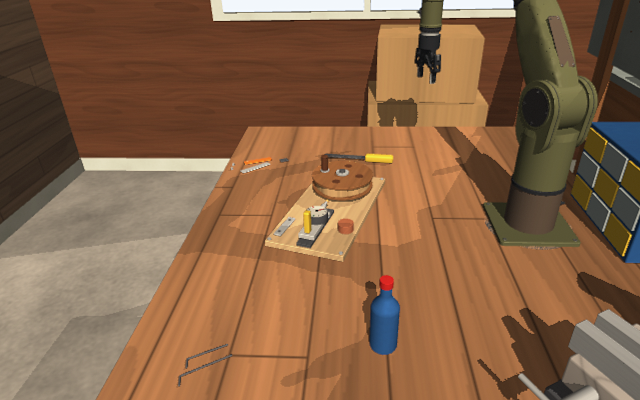

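Top view: hub near (375,208), handle near (381,188), post near (282,178), dial near (304,186). Side view: post near (307,222), handle near (325,162).

```bash
cat > h.py <<'E'
import cv2,numpy as np
from plant import robot
from scipy.spatial.transform import Rotation as R
def cam(n):
    c=robot.camera_info(n);q=np.array(c["rotation"]);M=R.from_quat(q[[1,2,3,0]]).as_matrix()
    return np.array(c["camera_matrix"]),np.array(c["eye"]),M
def ray(n,uv):
    K,e,M=cam(n);d=M@np.linalg.solve(K,[uv[0],uv[1],1.]);return e,d/np.linalg.norm(d)
def onz(n,uv,z):
    e,d=ray(n,uv);return e+d*(z-e[2])/d[2]
def proj(n,p):
    K,e,M=cam(n);v=K@(M.T@(np.array(p)-e));return v[:2]/v[2]
def hsv(im): return cv2.cvtColor(im,cv2.COLOR_RGB2HSV)
def blobs(mask,amin=8):
    n,l,s,c=cv2.connectedComponentsWithStats(mask.astype(np.uint8));return [(c[i].round(1).tolist(),s[i].tolist()) for i in range(1,n) if s[i,4]>=amin]
E
python3 - <<'E'
from h import *
t=cv2.imread("pics/top0.png")[:,:,::-1].copy();s=cv2.imread("pics/side0.png")[:,:,::-1].copy()
for im,n in((t,"top"),(s,"side")):
    h=hsv(im);m=cv2.inRange(h,(22,170,120),(32,255,255))
    print(n,"yellow",blobs(m))
a=cv2.resize(t[140:260,255:425],None,fx=4.6,fy=4.6,interpolation=cv2.INTER_CUBIC)
cv2.imwrite("pics/c1.png",a[:,:,::-1])
b=cv2.resize(s[140:265,260:395],None,fx=4.6,fy=4.6,interpolation=cv2.INTER_CUBIC)
cv2.imwrite("pics/c2.png",b[:,:,::-1])
E
```

```text
top yellow [([280.8, 176.9], [278, 174, 7, 7, 35]), ([451.9, 251.8], [446, 236, 13, 33, 315])]
side yellow [([605.0, 139.8], [603, 138, 5, 4, 8]), ([378.9, 157.5], [366, 154, 27, 9, 180]), ([306.4, 221.4], [304, 211, 6, 22, 85]), ([629.2, 237.5], [627, 234, 5, 8, 10])]
```

View pics/c1.png

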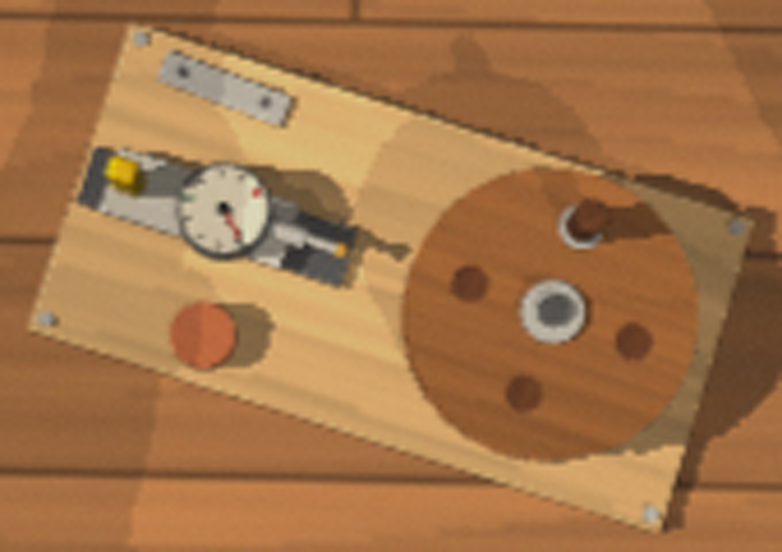

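View pics/c2.png

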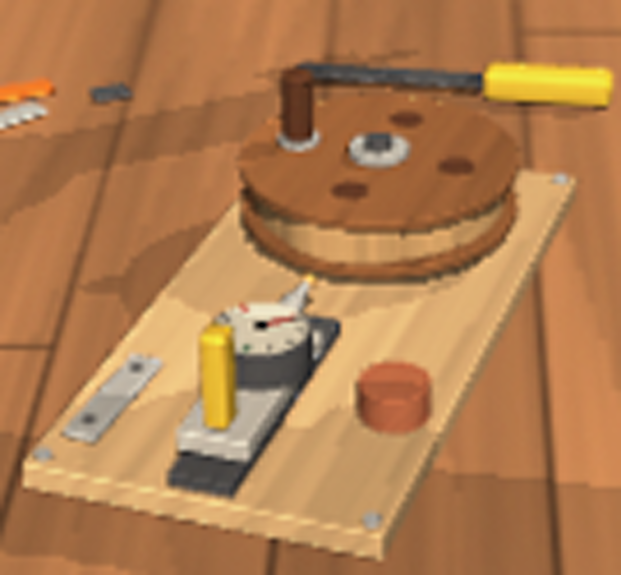

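The crops show the post top at crop (122,172), dial (224,208), ball (341,249), hub (553,310) and handle top (592,218). In the side crop, the handle top is at (298,75) and the post top at (217,332).

```bash
python3 - <<'E'
from h import *
f=lambda U,V,o:((U+.5)/4.6-.5+o[0],(V+.5)/4.6-.5+o[1])
T=lambda U,V,z:onz("top",f(U,V,(255,140)),z)
S=lambda U,V,z:onz("side",f(U,V,(260,140)),z)
P={}
for n,U,V,z in(("post",122,169,.106),("dial",224,208,.069),("ball",341,249,.06),("hub",553,310,.088),("disc",550,313,.076),("handle",594,216,.127),("s1",142,38,.018),("s2",45,318,.018),("s3",736,226,.018),("s4",652,513,.018)):
    P[n]=T(U,V,z);print(n,P[n].round(4))
for n,U,V,z in(("post",217,332,.106),("handle",298,74,.127),("hub",379,148,.088),("ball",312,279,.058),("dial",262,327,.069)):
    print("side",n,S(U,V,z).round(4))
c=sum(P[k] for k in("s1","s2","s3","s4"))/4
d=(P["s1"]+P["s2"]-P["s3"]-P["s4"])[:2];d/=np.linalg.norm(d);print("board",c,"rail +y dir",d,np.degrees(np.arctan2(d[1],d[0])))
print("axle pred",c[:2]-.1*d,"post along",(P["post"][:2]-c[:2])@d, "lat",(P["post"][:2]-c[:2])@[d[1],-d[0]])
s=robot.sense();q=np.array(s["orientation"]);M=R.from_quat(q[[1,2,3,0]]).as_matrix();print(M.round(3))
E
```

```text
post [0.6062 0.1119 0.106 ]
dial [0.5886 0.049  0.069 ]
ball [ 0.5647 -0.027   0.06  ]
hub [ 0.525  -0.1607  0.088 ]
disc [ 0.5243 -0.1603  0.076 ]
handle [ 0.5794 -0.1803  0.127 ]
s1 [0.7117 0.1097 0.018 ]
s2 [0.5198 0.1687 0.018 ]
s3 [ 0.5913 -0.2918  0.018 ]
s4 [ 0.3992 -0.2358  0.018 ]
side post [0.606  0.1202 0.106 ]
side handle [ 0.5788 -0.1695  0.127 ]
side hub [ 0.5244 -0.1387  0.088 ]
side ball [ 0.5625 -0.0191  0.058 ]
side dial [0.5874 0.0552 0.069 ]
board [ 0.55551724 -0.06231002  0.018     ] rail +y dir [0.28645537 0.95809359] 73.35413723256208
axle pred [ 0.5268717  -0.15811938] post along 0.1814273284877916 lat -0.0013019857113516157
[[ 0.929  0.37  -0.001]
 [ 0.37  -0.929  0.001]
 [-0.    -0.002 -1.   ]]
```

```bash
python3 - <<'E'
from h import *
for n,p in(("s1",(.7117,.1097,.018)),("s2",(.5198,.1687,.018)),("s4",(.3992,-.2358,.018)),("hub",(.525,-.1607,.088)),("hub2",(.5269,-.1581,.088)),("handle",(.5794,-.1803,.127)),("post",(.6062,.1119,.106)),("ball",(.5647,-.027,.06))):
    uv=proj("side",p);print(n,((uv-[260,140]+.5)*4.6-.5).round(1))
def tri(a,b):
    e1,d1=ray("top",a);e2,d2=ray("side",b)
    A=np.c_[d1,-d2];x=np.linalg.lstsq(A,e2-e1,rcond=None)[0];p,q=e1+d1*x[0],e2+d2*x[1];return ((p+q)/2).round(4),np.linalg.norm(p-q).round(4)
f=lambda U,V,o:((U+.5)/4.6-.5+o[0],(V+.5)/4.6-.5+o[1])
for n,a,b in(("post",(122,169),(217,332)),("hub",(553,310),(379,148)),("handle",(594,216),(298,74)),("ball",(341,249),(312,279)),("s1",(142,38),(43,454)),("s2",(45,318),(372,520)),("s4",(652,513),(560,179))):
    print(n,*tri(f(*a,(255,140)),f(*b,(260,140))))
E
```

```text
s1 [ 44.3 449.3]
s2 [371.8 515.8]
s4 [559.5 174.5]
hub [379.1 133. ]
hub2 [376.1 134.7]
handle [298.1  67.1]
post [218.  324.1]
ball [309.2 269.8]
post [0.607  0.1124 0.1011] 0.0001
hub [ 0.5257 -0.1622  0.0761] 0.0011
handle [ 0.5799 -0.1811  0.1216] 0.0006
ball [ 0.5643 -0.0271  0.0535] 0.0025
s1 [0.7126 0.11   0.0148] 0.0002
s2 [0.5199 0.169  0.0154] 0.0004
s4 [ 0.399  -0.2365  0.014 ] 0.0005
```

```bash
python3 -m handwheel '[[[50,1.5,-1.25,0,-6],[50,3,-2.5,0,-12],[50,4,-3.4,0,-20],[50,5,-4.2,0,-28],[50,6,-5,0,-36],[50,7,-5.8,0,-44],[50,8,-6.7,0,-51],[50,9,-7.5,0,-51.7],[50,10,-8.35,0,-51.7],[50,11,-9.2,0,-51.7],[50,12.1,-10.1,0,-51.7],[50,12.1,-10.1,0,-51.7],[50,12.1,-10.1,1,-51.7],[50,12.1,-10.1,1.8,-51.7],[50,12.1,-10.1,1.8,-51.7],[50,12.1,-10.1,1.8,-51.7]]]' 20
python3 - <<'E'
from h import *
s=robot.sense();print(s['t'],s['tool_pos'],s['joint_pos'],s['contact_force'])
print(R.from_quat(np.array(s["orientation"])[[1,2,3,0]]).as_matrix().round(3))
t=robot.grab_frame("top");cv2.imwrite("pics/t1.png",t[:,:,::-1])
b=robot.grab_frame("side")
cv2.imwrite("pics/c3.png",np.hstack([cv2.resize(x,None,fx=3,fy=3,interpolation=cv2.INTER_CUBIC) for x in(t[120:250,255:385],b[140:270,260:390])])[:,:,::-1])
E
```

```text
t: 2.1
tool_pos: [0.607, 0.1117, 0.3159]
orientation: [0.0, 0.802, 0.597, 0.001]
contact_force: [-0.0, 0.6, -0.1]
width: 0.586
gripper_force: 0.0
2.1 [0.60696957 0.11172104 0.31586764] [-0.07155377  0.80270196 -0.33420018  1.66623273  0.36125568  0.73268952
 -0.87245851] [-0.02980088  0.59438498 -0.13556658]
[[ 0.287  0.958  0.002]
 [ 0.958 -0.287 -0.   ]
 [ 0.     0.001 -1.   ]]
```

View pics/c3.png

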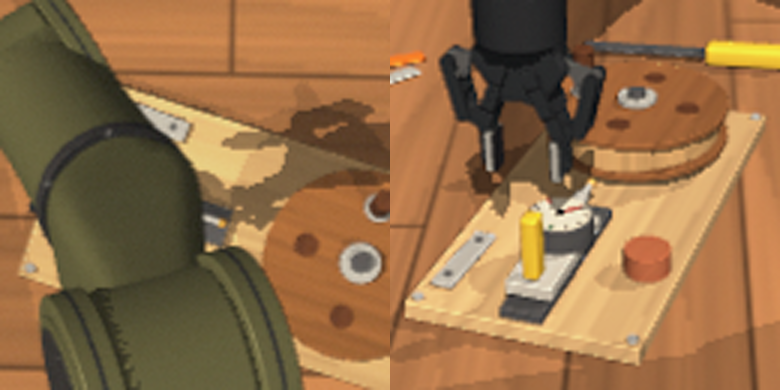

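The side view shows the open fingers straddling the post, with the dial visible. The arm hides the dial from the top camera. Next I descend and grip.

```bash
python3 -m handwheel '[[[50,0,0,0.7,0],[50,0,0,1.42,0],[50,0,0,1.42,0],[0,0,0,1.42,0],[0,0,0,1.42,0],[0,0,0,1.42,0],[0,0,0,1.42,0],[0,0,0,1.42,0]]]' 30
python3 -m handwheel '[[[0,-0.1,0,0,0],[0,-0.2,0,0,0],[0,-0.3,0,0,0],[0,-0.4,0,0,0],[0,-0.5,0,0,0],[0,-0.6,0,0,0],[0,-0.7,0,0,0],[0,-0.75,0,0,0],[0,-0.8,0,0,0],[0,-0.8,0,0,0],[0,-0.8,0,0,0]]]'
python3 - <<'E'
from h import *
b=robot.grab_frame("side");t=robot.grab_frame("top")
cv2.imwrite("pics/c4.png",np.hstack([cv2.resize(t[130:230,270:370],None,fx=4,fy=4,interpolation=cv2.INTER_CUBIC),cv2.resize(b[180:240,290:350],(400,400),interpolation=cv2.INTER_CUBIC)])[:,:,::-1])
E
```

```text
t: 3.2
tool_pos: [0.6062, 0.113, 0.2459]
orientation: [-0.0, 0.802, 0.598, 0.001]
contact_force: [-4.8, 1.2, 7.4]
width: 0.175
gripper_force: 30.3
t: 4.58
tool_pos: [0.5955, 0.0779, 0.2459]
orientation: [-0.002, 0.801, 0.599, 0.004]
contact_force: [-1.3, 7.6, 3.8]
width: 0.18
gripper_force: 30.0
```

View pics/c4.png

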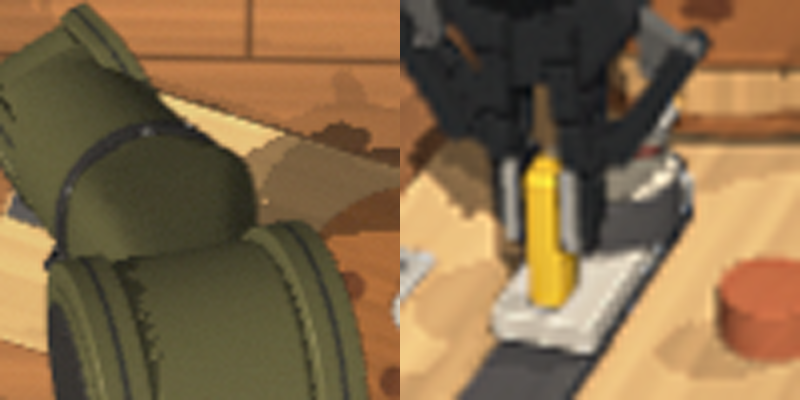

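The side view shows the carriage moved with the post firmly gripped. The dial is hidden by the hand, so I'll continue in small steps and watch the force.

```bash
cat > f.py <<'E'
from h import *
s=robot.sense();d=np.array([.2865,.958]);print("travel mm",round(((np.array([.6062,.113])-s['tool_pos'][:2])@d)*1e3,2),"F rail",round(s['contact_force'][:2]@d,2))
E
python3 f.py
python3 -m handwheel '[[[0,-0.04,0,0,0],[0,-0.08,0,0,0],[0,-0.08,0,0,0]]]' |head -1;python3 f.py
python3 -m handwheel '[[[0,-0.04,0,0,0],[0,-0.08,0,0,0],[0,-0.08,0,0,0]]]' |head -1;python3 f.py
python3 -m handwheel '[[[0,-0.02,0,0,0],[0,-0.04,0,0,0],[0,-0.04,0,0,0]]]' |head -1;python3 f.py
python3 -m handwheel '[[[0,-0.02,0,0,0],[0,-0.04,0,0,0],[0,-0.04,0,0,0]]]' |head -1;python3 f.py
```

```text
travel mm 36.71 F rail 6.54
t: 5.05
travel mm 40.64 F rail 7.3
t: 5.42
travel mm 44.64 F rail 7.05
t: 5.8
travel mm 46.39 F rail 7.92
t: 6.18
travel mm 47.85 F rail 9.12
```

```bash

python3 -m handwheel '[[[0,-0.02,0,0,0],[0,-0.04,0,0,0],[0,-0.04,0,0,0]]]' |head -1;python3 f.py
python3 -m handwheel '[[[50,0,0,0,0],[50,0,0,0,0],[50,0,0,0,0],[50,0,0,-0.8,0],[50,0,0,-1.6,0],[50,0.5,3,-1.6,0],[50,1,4,-1.6,0],[50,1,4,-1.6,0],[50,1,4,-1.6,0]]]'
python3 - <<'E'
from h import *
t=robot.grab_frame("top");cv2.imwrite("pics/t5.png",t[:,:,::-1])
b=robot.grab_frame("side");cv2.imwrite("pics/s5.png",b[:,:,::-1])
cv2.imwrite("pics/c5.png",np.hstack([cv2.resize(t[160:220,275:335],(390,390),interpolation=cv2.INTER_CUBIC),cv2.resize(b[180:240,290:350],(390,390),interpolation=cv2.INTER_CUBIC)])[:,:,::-1])
E
```

```text
t: 6.55
travel mm 49.67 F rail 8.8
t: 7.68
tool_pos: [0.7994, 0.0501, 0.3228]
orientation: [0.001, 0.802, 0.597, 0.001]
contact_force: [0.3, 0.5, -0.3]
width: 0.587
gripper_force: 0.0
```

View pics/c5.png

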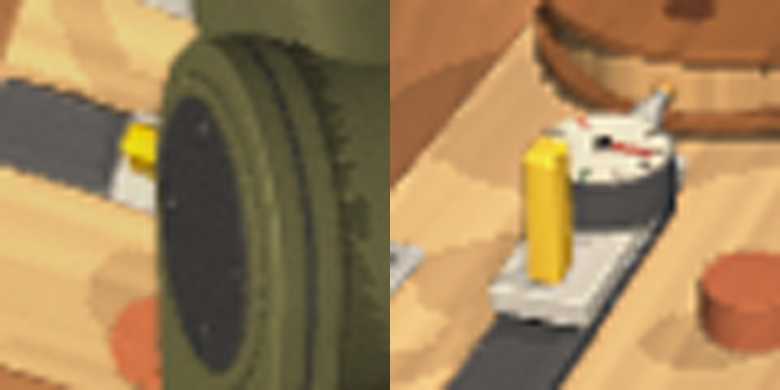

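```bash
cat > needle.py <<'E'
from h import *
import sys
D=np.array([.2865,.958]);DIAL0=np.array([.5886,.049])
def read(im,travel,dv=1.0,cam="side"):
    """needle rad: dial plane rectified to 4 px/mm, x right = world x, y up = world y"""
    for it in range(2):
        c=DIAL0-D*travel if it==0 else c
        q=[(-.04,-.04),(.04,-.04),(.04,.04),(-.04,.04)]
        src=np.float32([proj(cam,[c[0]+a,c[1]+b,.069])+[0,dv] for a,b in q])
        dst=np.float32([((a+.04)*4000,(.04-b)*4000) for a,b in q])
        w=cv2.warpPerspective(im,cv2.getPerspectiveTransform(src,dst),(320,320),flags=cv2.INTER_CUBIC)
        h=hsv(w)
        if it==0:
            m=cv2.inRange(h,(0,0,150),(179,75,255));m=cv2.morphologyEx(m,cv2.MORPH_OPEN,np.ones((9,9)))
            n,l,s,_=cv2.connectedComponentsWithStats(m);k=1+np.argmax(s[1:,4])
            p=max(cv2.findContours((l==k).astype(np.uint8),0,2)[0],key=cv2.contourArea)
            (x,y),r=cv2.minEnclosingCircle(cv2.convexHull(p))
            sh=np.array([(x-160)/4000,(160-y)/4000]);
            if np.hypot(*sh)<.008: c=c+sh
    red=np.clip(w[:,:,0].astype(float)-np.maximum(w[:,:,1],w[:,:,2])-25,0,None)
    Y,X=np.mgrid[:320,:320];dx=(X-160)/4.;dy=(160-Y)/4.;r_=np.hypot(dx,dy)
    wt=red*((r_>7)&(r_<19));a=np.degrees(np.arctan2((wt*dy).sum(),(wt*dx).sum()))
    th=(np.degrees(np.arctan2(D[1],D[0]))+135-a+45)%360-45
    return np.radians(th),w,sh,r/4
def mm(th): return th/.2945
E
python3 - <<'E'
from needle import *
o=[]
for n,tr in(("side0",0),("s5",.0492)):
    th,w,sh,r=read(cv2.imread(f"pics/{n}.png")[:,:,::-1].copy(),tr);print(n,round(mm(th),2),(sh*1e3).round(1),round(r,1));o.append(w)
th,w,sh,r=read(cv2.imread("pics/top0.png")[:,:,::-1].copy(),0,0,"top");print("top0",round(mm(th),2),(sh*1e3).round(1),round(r,1));o.append(w)
cv2.imwrite("pics/w5.png",cv2.resize(np.hstack(o),(780,260))[:,:,::-1])
E
```

```text
side0 -0.4 [-6.5 -5.5] 38.8
s5 5.23 [-5.8 -4.9] 38.9
top0 0.07 [0.1 0.2] 28.5
```

View pics/w5.png

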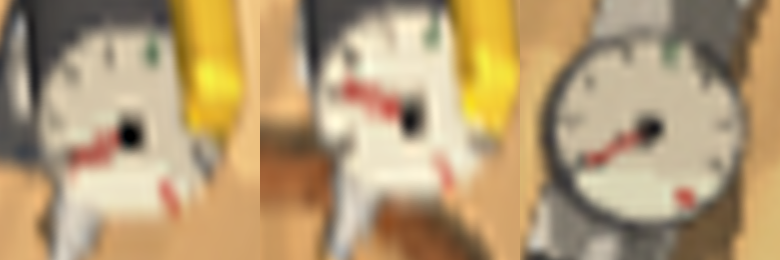

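The rectified dials show that the black hub is a good centre: the needle is at rest in the first, about 50° on in the second. I'll centre on the hub.

```bash
python3 - <<'E'
s=open("needle.py").read()
a=s.index("            m=cv2.inRange");b=s.index("            sh=np.array")
s=s[:a]+"""            Y,X=np.mgrid[:320,:320];m=(h[:,:,2]<90)&(np.hypot(X-160,Y-160)<48)
            n,l,st,ce=cv2.connectedComponentsWithStats(m.astype(np.uint8))
            k=1+np.argmin([np.hypot(*(ce[i]-160))+(500 if st[i,4]<80 or st[i,4]>1500 else 0) for i in range(1,n)]);(x,y),r=ce[k],st[k,4]
"""+s[b:]
s+="""
if __name__=="__main__":
    im=robot.grab_frame("side");cv2.imwrite(f"pics/{sys.argv[2]}.png",im[:,:,::-1])
    th,w,sh,r=read(im,float(sys.argv[1]));print("side plunger mm",round(mm(th),2),(sh*1e3).round(1),r)
"""
open("needle.py","w").write(s)
E
python3 - <<'E'
from needle import *
for n,tr,v,c in(("side0",0,1,"side"),("s5",.0492,1,"side"),("top0",0,0,"top")):
    th,w,sh,r=read(cv2.imread(f"pics/{n}.png")[:,:,::-1].copy(),tr,v,c);print(n,round(mm(th),2),(sh*1e3).round(1),r)
E
```

```text
side0 -0.25 [ 0.  -1.5] 175.0
s5 3.1 [ 0.7 -1.4] 128.0
top0 0.02 [0.1 0.4] 128.25
```

```bash

python3 -m handwheel '[[[50,-0.5,-2,0,0],[50,-1,-4,0,0],[50,-1,-4,0.8,0],[50,-1,-4,1.6,0],[50,-1,-4,1.6,0],[0,-1,-4,1.6,0],[0,-1,-4,1.6,0],[0,-1,-4,1.6,0],[0,-1,-4,1.6,0],[0,-1,-4,1.6,0]]]' 30;python3 f.py
python3 -m handwheel '[[[0,-0.02,0,0,0],[0,-0.04,0,0,0],[0,-0.06,0,0,0],[0,-0.06,0,0,0],[0,-0.06,0,0,0]]]' |head -1;python3 f.py
```

```text
t: 9.02
tool_pos: [0.5909, 0.0613, 0.2454]
orientation: [-0.0, 0.802, 0.598, 0.0]
contact_force: [-5.6, 1.5, 6.6]
width: 0.184
gripper_force: 30.1
travel mm 53.9 F rail -0.12
t: 9.65
travel mm 54.63 F rail 4.09
```

```bash

python3 -m handwheel '[[[0,-0.02,0,0,0],[0,-0.04,0,0,0],[0,-0.06,0,0,0],[0,-0.06,0,0,0]]]' |head -1;python3 f.py
python3 -m handwheel '[[[0,-0.02,0,0,0],[0,-0.03,0,0,0],[0,-0.03,0,0,0]]]' |head -1;python3 f.py
python3 needle.py .053 a1
```

```text
t: 10.15
travel mm 55.52 F rail 8.02
t: 10.52
travel mm 56.73 F rail 9.48
side plunger mm 4.68 [ 2.  -1.2] 1385.5
```

```bash

python3 -m handwheel '[[[0,-0.02,0,0,0],[0,-0.03,0,0,0],[0,-0.03,0,0,0]]]' |head -1;python3 f.py
python3 -m handwheel '[[[50,0,0,0,0],[50,0,0,0,0],[50,0,0,0,0],[50,0,0,-0.8,0],[50,0,0,-1.6,0],[50,0.5,3,-1.6,0],[50,1,4,-1.6,0],[50,1,4,-1.6,0]]]' | head -2
python3 needle.py .0535 a2
```

```text
t: 10.95
travel mm 58.08 F rail 9.01
t: 11.95
tool_pos: [0.7773, 0.0416, 0.3245]
side plunger mm 5.77 [0.9 1.6] 125.0
```

```bash

python3 -m handwheel '[[[50,-0.5,-2,0,0],[50,-1,-4,0,0],[50,-1,-4,0.8,0],[50,-1,-4,1.6,0],[50,-1,-4,1.6,0],[0,-1,-4,1.6,0],[0,-1,-4,1.6,0],[0,-1,-4,1.6,0],[0,-1,-4,1.6,0]]]' 30 | head -1;python3 f.py
python3 -m handwheel '[[[0,-0.04,0,0,0],[0,-0.08,0,0,0],[0,-0.12,0,0,0],[0,-0.12,0,0,0],[0,-0.12,0,0,0]]]' |head -1;python3 f.py
python3 -m handwheel '[[[50,0,0,0,0],[50,0,0,0,0],[50,0,0,0,0],[50,0,0,-0.8,0],[50,0,0,-1.6,0],[50,0.5,3,-1.6,0],[50,1,4,-1.6,0],[50,1,4,-1.6,0]]]' | head -2
python3 needle.py .055 a3
```

```text
t: 13.12
travel mm 67.9 F rail -0.28
t: 13.75
travel mm 74.85 F rail -0.57
t: 14.75
tool_pos: [0.7565, 0.0367, 0.3242]
side plunger mm 5.61 [1.3 3.2] 118.75
```

```bash

python3 -m handwheel '[[[50,-1,-0.4,-0.4,0],[50,-2,-0.8,-0.8,0],[50,-3,-1.25,-0.8,0],[50,-4,-1.7,-0.8,0],[50,-5.17,-2.16,-0.8,0],[50,-5.17,-2.16,-0.8,0],[50,-5.17,-2.16,-0.8,0]]]'
python3 needle.py .051 a4
python3 - <<'E'
from needle import *
t=robot.grab_frame("top");cv2.imwrite("pics/t6.png",t[:,:,::-1])
h=hsv(t);print(blobs(cv2.inRange(h,(22,170,120),(32,255,255))))
for tr in(.047,.051):
    th,w,sh,r=read(t,tr,0,"top");print(mm(th),sh*1e3,r)
b=cv2.imread("pics/a4.png")[:,:,::-1].copy();_,w2,_,_=read(b,.051)
cv2.imwrite("pics/c6.png",np.hstack([cv2.resize(t[140:220,275:355],(320,320),interpolation=cv2.INTER_CUBIC),cv2.resize(w,(240,320))[:,:],cv2.resize(w2,(240,320))])[:,:,::-1])
E
```

```text
t: 15.68
tool_pos: [0.5775, -0.1793, 0.3639]
orientation: [-0.0, 0.802, 0.598, 0.0]
contact_force: [1.8, 0.7, -0.5]
width: 0.583
gripper_force: 0.0
side plunger mm 5.64 [ 0.2 -0.7] 121.0
[([297.9, 182.6], [295, 179, 7, 8, 42])]
5.2112512299616 [-0.90789474 -2.49797571] 61.75
5.20720996435035 [0.27134146 1.30792683] 61.5
```

View pics/c6.png

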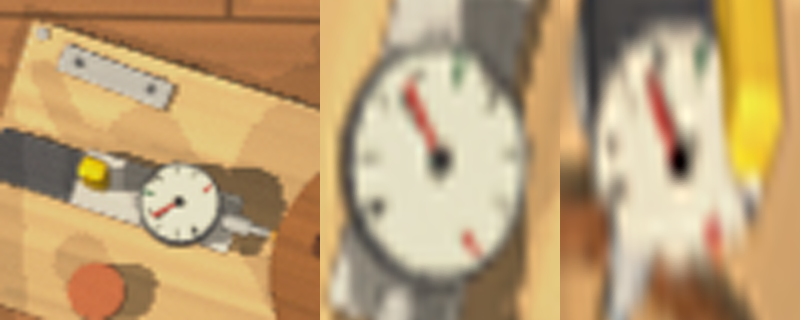

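Top view is now unobstructed: needle reads 5.2 (top) / 5.6 mm (side). That is too near the 5 mm limit, so I'll go back and add about 2 mm.

```bash

python3 -m handwheel '[[[50,1,-0.3,0,0],[50,2,-0.6,0,0],[50,3,-0.8,0,0],[50,4,-1,0,0],[50,4.74,-1.12,0,0],[50,4.74,-1.12,0.8,0],[50,4.74,-1.12,1.6,0],[50,4.74,-1.12,2.37,0],[50,4.74,-1.12,2.37,0],[50,4.74,-1.12,2.37,0],[0,4.74,-1.12,2.37,0],[0,4.74,-1.12,2.37,0],[0,4.74,-1.12,2.37,0],[0,4.74,-1.12,2.37,0],[0,4.74,-1.12,2.37,0]]]' 30 ;python3 f.py
python3 -m handwheel '[[[0,-0.03,0,0,0],[0,-0.06,0,0,0],[0,-0.08,0,0,0],[0,-0.08,0,0,0]]]' |head -1;python3 f.py
python3 -m handwheel '[[[0,-0.02,0,0,0],[0,-0.04,0,0,0],[0,-0.04,0,0,0]]]' |head -1;python3 f.py
```

```text
t: 17.65
tool_pos: [0.5914, 0.064, 0.2467]
orientation: [0.0, 0.802, 0.598, 0.001]
contact_force: [-2.6, 1.3, 6.4]
width: 0.183
gripper_force: 29.7
travel mm 51.21 F rail 0.5
t: 18.15
travel mm 52.23 F rail 6.92
t: 18.52
travel mm 52.81 F rail 10.45
```

```bash

python3 -m handwheel '[[[0,-0.02,0,0,0],[0,-0.04,0,0,0],[0,-0.04,0,0,0]]]' |head -1;python3 f.py
python3 -m handwheel '[[[50,0,0,0,0],[50,0,0,0,0],[50,0,0,0,0],[50,0,0,-0.8,0],[50,0,0,-1.6,0],[50,0,0,-2.4,0],[50,-1,0.3,-2.4,0],[50,-2,0.6,-2.4,0],[50,-3,0.8,-2.4,0],[50,-4,1,-2.4,0],[50,-4.64,1.12,-2.4,0],[50,-4.64,1.12,-2.4,0],[50,-4.64,1.12,-2.4,0]]]' |head -2
cat >> needle.py <<'E'
    im=robot.grab_frame("top");cv2.imwrite(f"pics/{sys.argv[2]}t.png",im[:,:,::-1])
    th,w,sh,r=read(im,float(sys.argv[1]),0,"top");print("top plunger mm",round(mm(th),2),(sh*1e3).round(1),r)
E
python3 needle.py .051 a5
```

```text
t: 18.9
travel mm 54.52 F rail 10.56
t: 20.52
tool_pos: [0.5767, -0.1815, 0.3652]
side plunger mm 7.61 [-0.6 -2.5] 59.75
top plunger mm 7.0 [-0.3 -0.3] 79.25
```

Plunger sits at about 7 mm. Next I grip the handle.

```bash

python3 -m handwheel '[[[50,0.04,0.05,0,0],[50,0.04,0.05,0.9,0],[50,0.04,0.05,1.96,0],[50,0.04,0.05,1.96,0],[0,0.04,0.05,1.96,0],[0,0.04,0.05,1.96,0],[0,0.04,0.05,1.96,0],[0,0.04,0.05,1.96,0],[0,0.04,0.05,1.96,0]]]' 30
python3 - <<'E'
import numpy as np
f0=93.95;P=lambda a:1.16*np.array([np.cos(np.radians(f0-a)),np.sin(np.radians(f0-a))])
for k in range(12):
    print(k*30,[ (P(k*30+j)-P(k*30)).round(2).tolist() for j in(7.5,15,22.5,30)])
E
```

```text
t: 21.75
tool_pos: [0.5789, -0.1805, 0.2695]
orientation: [-0.0, 0.802, 0.598, -0.0]
contact_force: [-4.0, 1.7, 3.5]
width: 0.247
gripper_force: 29.6
0 [[0.15, 0.0], [0.3, -0.02], [0.45, -0.06], [0.59, -0.12]]
30 [[0.13, -0.08], [0.25, -0.17], [0.36, -0.27], [0.45, -0.39]]
60 [[0.08, -0.13], [0.13, -0.27], [0.17, -0.42], [0.19, -0.57]]
90 [[0.0, -0.15], [-0.02, -0.3], [-0.06, -0.45], [-0.12, -0.59]]
120 [[-0.08, -0.13], [-0.17, -0.25], [-0.27, -0.36], [-0.39, -0.45]]
150 [[-0.13, -0.08], [-0.27, -0.13], [-0.42, -0.17], [-0.57, -0.19]]
180 [[-0.15, -0.0], [-0.3, 0.02], [-0.45, 0.06], [-0.59, 0.12]]
210 [[-0.13, 0.08], [-0.25, 0.17], [-0.36, 0.27], [-0.45, 0.39]]
240 [[-0.08, 0.13], [-0.13, 0.27], [-0.17, 0.42], [-0.19, 0.57]]
270 [[-0.0, 0.15], [0.02, 0.3], [0.06, 0.45], [0.12, 0.59]]
300 [[0.08, 0.13], [0.17, 0.25], [0.27, 0.36], [0.39, 0.45]]
330 [[0.13, 0.08], [0.27, 0.13], [0.42, 0.17], [0.57, 0.19]]
```

```bash

python3 -m handwheel '[[[0,0.15,0,0,0],[0,0.3,-0.02,0,0],[0,0.45,-0.06,0,0],[0,0.59,-0.12,0,0],[0,0.59,-0.12,0,0]]]' | sed -n '1,2p;4p'
python3 needle.py .053 b030
python3 -m handwheel '[[[0,0.13,-0.08,0,0],[0,0.25,-0.17,0,0],[0,0.36,-0.27,0,0],[0,0.45,-0.39,0,0],[0,0.45,-0.39,0,0]]]' | sed -n '1,2p;4p'
python3 needle.py .053 b060
```

```text
t: 22.38
tool_pos: [0.5812, -0.1516, 0.2695]
contact_force: [-6.9, -0.4, 4.3]
side plunger mm 1.79 [ 0.2 -0.1] 112.25
top plunger mm 1.75 [0.3 1.4] 73.25
t: 23.1
tool_pos: [0.5694, -0.1255, 0.2695]
contact_force: [-5.3, -2.3, 6.0]
side plunger mm 1.22 [ 0.4 -0.1] 102.0
top plunger mm 1.09 [0.3 1.4] 76.0
```

The start was already on a bulge about 6 mm high, and the base reads about 1.1 mm. I'll continue the turn.

```bash

python3 -m handwheel '[[[0,0.08,-0.13,0,0],[0,0.13,-0.27,0,0],[0,0.17,-0.42,0,0],[0,0.19,-0.57,0,0],[0,0.19,-0.57,0,0]]]' | sed -n '1,2p;4p'
python3 needle.py .053 b090
python3 -m handwheel '[[[0,0,-0.15,0,0],[0,-0.02,-0.3,0,0],[0,-0.06,-0.45,0,0],[0,-0.12,-0.59,0,0],[0,-0.12,-0.59,0,0]]]' | sed -n '1,2p;4p'
python3 needle.py .053 b120
python3 -m handwheel '[[[0,-0.08,-0.13,0,0],[0,-0.17,-0.25,0,0],[0,-0.27,-0.36,0,0],[0,-0.39,-0.45,0,0],[0,-0.39,-0.45,0,0]]]' | sed -n '1,2p;4p'
python3 needle.py .053 b150
python3 -m handwheel '[[[0,-0.13,-0.08,0,0],[0,-0.27,-0.13,0,0],[0,-0.42,-0.17,0,0],[0,-0.57,-0.19,0,0],[0,-0.57,-0.19,0,0]]]' | sed -n '1,2p;4p'
python3 needle.py .053 b180
python3 -m handwheel '[[[0,-0.15,0,0,0],[0,-0.3,0.02,0,0],[0,-0.45,0.06,0,0],[0,-0.59,0.12,0,0],[0,-0.59,0.12,0,0]]]' | sed -n '1,2p;4p'
python3 needle.py .053 b210
```

```text
t: 23.82
tool_pos: [0.5459, -0.1081, 0.2695]
contact_force: [-3.2, -2.5, 8.9]
side plunger mm 1.21 [ 0.4 -0.1] 102.75
top plunger mm 1.1 [0.3 1.4] 75.0
t: 24.55
tool_pos: [0.5165, -0.1042, 0.2694]
contact_force: [0.2, -2.1, 11.3]
side plunger mm 1.17 [ 0.4 -0.1] 102.5
top plunger mm 1.09 [0.2 1.4] 73.5
t: 25.28
tool_pos: [0.4892, -0.1151, 0.2693]
contact_force: [-0.8, 1.2, 14.3]
side plunger mm 1.15 [ 0.4 -0.1] 103.0
top plunger mm 1.06 [0.3 1.3] 74.0
t: 26.0
tool_pos: [0.4703, -0.1397, 0.2693]
contact_force: [-5.7, 1.8, 19.1]
side plunger mm 1.14 [ 0.4 -0.1] 101.25
top plunger mm 1.06 [0.3 1.3] 74.25
t: 26.72
tool_pos: [0.4669, -0.171, 0.2693]
contact_force: [-6.1, -0.4, 21.7]
side plunger mm 3.02 [ 0.5 -0.1] 100.25
top plunger mm 2.75 [0.3 1.4] 75.75
```

```bash

python3 -m handwheel '[[[0,-0.13,0.08,-0.01,0],[0,-0.25,0.17,-0.02,0],[0,-0.36,0.27,-0.03,0],[0,-0.45,0.39,-0.04,0],[0,-0.45,0.39,-0.04,0]]]' | sed -n '1,2p;4p'
python3 needle.py .053 b240
python3 -m handwheel '[[[0,-0.08,0.13,0,0],[0,-0.13,0.27,0,0],[0,-0.17,0.42,0,0],[0,-0.19,0.57,0,0],[0,-0.19,0.57,0,0]]]' | sed -n '1,2p;4p'
python3 needle.py .053 b270
python3 -m handwheel '[[[0,0,0.15,0,0],[0,0.02,0.3,0,0],[0,0.06,0.45,0,0],[0,0.12,0.59,0,0],[0,0.12,0.59,0,0]]]' | sed -n '1,2p;4p'
python3 needle.py .053 b300
python3 -m handwheel '[[[0,0.08,0.13,0,0],[0,0.17,0.25,0,0],[0,0.27,0.36,0,0],[0,0.39,0.45,0,0],[0,0.39,0.45,0,0]]]' | sed -n '1,2p;4p'
python3 needle.py .053 b330
python3 -m handwheel '[[[0,0.13,0.08,0,0],[0,0.27,0.13,0,0],[0,0.27,0.13,0,0]]]' | sed -n '1,2p;4p'
python3 needle.py .053 b345
python3 -m handwheel '[[[0,0.15,0.04,0,0],[0,0.3,0.06,0,0],[0,0.3,0.06,0,0]]]' | sed -n '1,2p;4p'
python3 needle.py .053 b360
```

```text
t: 27.45
tool_pos: [0.4795, -0.1988, 0.2695]
contact_force: [-5.1, -3.1, 3.6]
side plunger mm 2.87 [ 0.5 -0.1] 101.25
top plunger mm 2.61 [0.3 1.4] 75.0
t: 28.18
tool_pos: [0.5054, -0.2166, 0.2696]
contact_force: [-1.2, -5.5, 1.1]
side plunger mm 1.2 [ 0.4 -0.1] 102.75
top plunger mm 1.08 [0.3 1.4] 77.0
t: 28.9
tool_pos: [0.5364, -0.2183, 0.2696]
contact_force: [1.6, -3.5, 0.0]
side plunger mm 1.2 [ 0.4 -0.1] 104.25
top plunger mm 1.11 [0.3 1.3] 73.25
t: 29.62
tool_pos: [0.5629, -0.2047, 0.2696]
contact_force: [-0.3, -0.1, 3.6]
side plunger mm 1.81 [ 0.2 -0.1] 111.75
top plunger mm 1.75 [0.2 1.4] 74.5
t: 30.1
tool_pos: [0.5721, -0.1943, 0.2695]
contact_force: [-1.7, -1.4, 5.9]
side plunger mm 5.96 [ 0.4 -0.3] 91.5
top plunger mm 5.44 [0.3 1.4] 72.75
t: 30.58
tool_pos: [0.579, -0.1808, 0.2695]
contact_force: [-3.0, -0.5, 5.7]
side plunger mm 7.62 [-0.1 -0.6] 58.5
top plunger mm 7.0 [0.3 1.6] 78.25
```

The peak is at the starting angle: readings are symmetric at ±30°, and the bulge is about 6 mm high against a lower one near 225°. I'll overshoot by 15° to be sure of the full turn, then return and let go.

```bash

python3 -m handwheel '[[[0,0.15,0,0,0],[0,0.3,-0.02,0,0],[0,0.3,-0.02,0,0]]]' | sed -n '1,2p;4p'
python3 needle.py .053 b375
python3 -m handwheel '[[[0,-0.15,0.02,0,0],[0,-0.3,0.02,0,0],[0,-0.3,0.02,0,0],[0,-0.3,0.02,0,0]]]' | sed -n '1,2p;4p'
python3 needle.py .053 b360b
python3 -m handwheel '[[[50,0,0,0,0],[50,0,0,0,0],[50,0,0,0,0],[50,0,0,-0.8,0],[50,0,0,-1.6,0],[50,0,0,-2.4,0],[50,0,0,-2.4,0],[50,0,0,-2.4,0]]]'
python3 needle.py .053 end
```

```text
t: 31.05
tool_pos: [0.5821, -0.1662, 0.2695]
contact_force: [-3.1, -0.1, 7.6]
side plunger mm 6.06 [ 0.4 -0.3] 92.25
top plunger mm 5.54 [0.3 1.7] 68.25
t: 31.65
tool_pos: [0.5793, -0.1797, 0.2695]
contact_force: [-2.3, 2.1, 6.8]
side plunger mm 7.61 [-0.  -0.6] 59.5
top plunger mm 6.99 [0.3 1.6] 78.75
t: 32.75
tool_pos: [0.5792, -0.1814, 0.3886]
orientation: [-0.0, 0.802, 0.598, -0.001]
contact_force: [-0.3, -0.2, -0.5]
width: 0.585
gripper_force: 0.0
side plunger mm 7.61 [-0.  -0.6] 61.5
top plunger mm 7.0 [0.3 1.6] 78.5
```

The needle stayed at the peak after release, and the robot is clear of everything.

```bash
python3 -c "
from plant import robot
print(robot.hand_in())"
```

```text
the job is handed in; nothing more can be done
None
```

I handed the job in at about 33 s: the gauge is pressed about 7 mm on the highest bulge, the wheel made one full turn plus a 15° overshoot and back to the peak, and everything is released; no verdict came back from the hand-in.

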